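# Put the hot-air nozzles back in their rack by size

### The arm

A 6-joint arm with a two-finger parallel gripper is mounted at the origin on the work surface. World frame = base frame: x ahead of the robot, y to its left, z up, the work surface at z = 0. Lengths are in mm, angles in rad, forces in N, time in s.
With the tool pointing down it reaches from about 275 to 750 mm from the base axis. Payload 10.2 kg.
Tool frame: the origin (TCP) lies midway between the tips of the shut fingers; the grasp point (between the pads) lies grasp_offset behind it (grasp_offset is the distance from the TCP to the grasp point, in mm); x points along the fingers, z is the direction in which the jaws open and shut, and the axes are right-handed (so a half turn about x gives the same grasp; the last joint's range is limited). The gripper opens to 85 mm and grips with 20 to 120 N. Pads are 22 mm wide; open, the fingers measure 114 mm over their backs; the gripper's body (76 mm by 85 mm) begins 54 mm behind the grasp point. The pads swing forward as they close: fully open they stand 13 mm farther back than shut.
Start: joints at [-1.399, 0.313, 1.498, -0, 1.331, -0.223], TCP at [201.915, -484.625, 231.294] pointing down, gripper open.
Joint ranges: [-2.94, 2.94], [-0.97, 2.17], [0.19, 2.56], [-1.23, 4.37], [0.02, 3.11], [-2.88, 2.88]. Speed limits (rad/s): [2.39, 2.39, 3.01, 3.14, 3.14, 3.14].

### API

Orientations are given as a unit quaternion [w, x, y, z].
In Python, from rig import sense, capture, calibration, finish_job, grasp_offset gives the robot as it stands.
- The arm moves only by the shell command python3 -m jog 'ROWS' [FORCE]. ROWS is JSON, a list of rows, each an object with "linear": the shift along the tool's x, y, z scaled (see below), a list of three; "rotation": the turn, a rotation vector about the tool's x, y, z scaled (see below), a list of three; "grip": the finger opening in mm, from 0 to 85.4. A call has 1 to 20 rows; each row is the pose to reach, as a shift and turn from the pose measured when the call began, along the tool's axes at that moment; what a row does not reach only later rows make up. The controller multiplies each number of a shift by 0.3 m and each number of a turn by 0.5 rad. A row lasts 1/12 s, in which the tool goes at most 41.7 mm and 7.16 degrees, less where a joint would pass 70% of its speed; a pose out of reach is approached as far as the arm can. A call with a number of a shift or a turn outside -1 to 1 is refused whole. A call with a gripper value outside its range is refused whole. The fingers move at their own pace and stop on an object; FORCE is the grip in N (left out, the last holds). Time passes only in rows, so rows that repeat a pose let the fingers close. It gives the time, the measured TCP pose, the force and the opening at its end, in the units of the state.
- sense(): the state, without advancing time (a new reading comes with each control period).
- capture(name): name is "side" or "top"; returns (picture, depth): 400x640x3 uint8, red, green, blue; 400x640 float32, mm along the optical axis (not along the pixel's ray), 0 where there is no reading.
- calibration(name): a dict with "intrinsics" (3x3 intrinsics, pixels), "world_from_camera" (4x4, takes a point from camera to world coordinates). Camera axes: x right, y up, looking along -z (the intrinsics and any distortion apply to the point x, -y, -z); pixel columns grow to the right and rows downward; lengths in mm; the calibration is good to about 2 mm. A picture is of the moment at which its call begins. calibration takes no time and is no camera call.
- finish_job(): hands the job in, once; it reports no verdict.
The state is a dict: "time_s": time; "joints": joint angles; "dq": joint speeds; "tau": joint torques, N m; "eef_pos": TCP position; "ee_rot": TCP orientation; "force": force on the tool from outside, world axes, zero at the start; "wrist_torque": the same for the moment, N m; "grip_width": opening from 0.0 (shut) to 1.0 (fully open).
Only numpy, scipy, OpenCV 4.12 (cv2) and the standard library are available. Lean on these libraries where they do the work, as an engineer would, in place of code of your own. Each camera call takes 0.05 s, during which the arm holds its last target.

### The job

The square hot-air rework nozzles go back in their rack: the smallest and the largest already stand in its two end bays. Set the four loose ones down in the empty bays between them (no dropping), one to a bay, so that the row grows steadily in size from the smallest to the largest, each upright on its mouth, centred in its bay and with its sides square to the rack. Leave the two end nozzles and the flux jar, capacitor and heat sink where they are.

Things in the scene. Friction and masses are not known exactly. Their poses are not given: they have to be found in the camera images.
- nozzle_22: steel hot-air nozzle standing mouth down: square mouth 22 x 22 mm (sides 14 mm tall), tapering shoulder 4 mm, then a round neck 22 mm in diameter, 26 mm tall, to hold it by; 44 mm tall in all. Origin at the centre of its underside, x and y along the square's sides, z up. Loose on the bench, to be put away
- nozzle_30: steel hot-air nozzle standing mouth down: square mouth 30 x 30 mm (sides 14 mm tall), tapering shoulder 8 mm, then a round neck 22 mm in diameter, 26 mm tall, to hold it by; 48 mm tall in all. Origin at the centre of its underside, x and y along the square's sides, z up. Loose on the bench, to be put away
- nozzle_38: steel hot-air nozzle standing mouth down: square mouth 38 x 38 mm (sides 14 mm tall), tapering shoulder 12 mm, then a round neck 22 mm in diameter, 26 mm tall, to hold it by; 52 mm tall in all. Origin at the centre of its underside, x and y along the square's sides, z up. Loose on the bench, to be put away
- nozzle_46: steel hot-air nozzle standing mouth down: square mouth 46 x 46 mm (sides 14 mm tall), tapering shoulder 16 mm, then a round neck 22 mm in diameter, 26 mm tall, to hold it by; 56 mm tall in all. Origin at the centre of its underside, x and y along the square's sides, z up. Loose on the bench, to be put away
- nozzle_14: steel hot-air nozzle standing mouth down: square mouth 14 x 14 mm (sides 14 mm tall), tapering shoulder 2 mm, then a round neck 22 mm in diameter, 26 mm tall, to hold it by; 42 mm tall in all. Origin at the centre of its underside, x and y along the square's sides, z up. Smallest of the set, already loose in an end bay (which end varies); stays there
- nozzle_54: steel hot-air nozzle standing mouth down: square mouth 54 x 54 mm (sides 14 mm tall), tapering shoulder 20 mm, then a round neck 22 mm in diameter, 26 mm tall, to hold it by; 60 mm tall in all. Origin at the centre of its underside, x and y along the square's sides, z up. Largest of the set, already loose in an end bay (which end varies); stays there
- rack: fixed black tray with bright aluminium edges, 372 mm long (y axis), 82 mm wide (x axis), white lines dividing it into six bays in a row. Origin at the centre of its underside; floor 8 mm and rim (4 mm thick) 14 mm above the bench. Bay centres on its y axis at -150, -90, -30, 30, 90, 150 mm; the four inner ones start empty
- flux: small amber glass flux jar with a white cap, 32 mm in diameter, 62 mm tall, loose among the nozzles; a bystander. Origin at the centre of its underside. Within 0.72 m of the robot's axis and 45 degrees of straight ahead only listed things stand, none reaching above 70 mm
- capacitor: blue capacitor can with a grey top, 35 mm in diameter, 51 mm tall, standing loose among the nozzles; a bystander. Origin at the centre of its underside
- heatsink: black finned heat sink, 42 x 40 mm, 28 mm tall, standing loose among the nozzles; a bystander. Origin at the centre of its underside
There are look-alikes about, which are no part of the job. Leave any green or yellow look-alike of the nozzle_38 alone.

How it is judged:
By the outcome, as a careful person would: the job done as asked, in the order asked, and still so for the second after the job is handed in, with the robot touching nothing.
It also fails if it takes over 80 s, if anything falls off the work surface, if the arm or the gripper's body presses on something with over 40 N, if the wrist force passes 120 N, or if a joint passes its speed limit or range.

## Working session

There is one attempt and no reset: what is moved stays moved. The work goes in short steps, Python scripts to look and compute and a shell command to move; the robot and the scene stay as the last step left them, time stands still between calls to the robot, and variables do not carry over. Pictures are saved under pics/ and viewed, and the job is handed in when it is done.

```bash
ls; mkdir -p pics; python3 - <<'E'
from rig import sense,capture,calibration,grasp_offset
import cv2,numpy as np
print(grasp_offset); s=sense(); print(s)
for n in("top","side"):
    p,d=capture(n); np.savez(f"{n}0.npz",p=p,d=d); cv2.imwrite(f"pics/{n}0.png",p[:,:,::-1]); c=calibration(n); print(n,{k:np.round(v,3).tolist() if not isinstance(v,str) else v for k,v in c.items()})
    print((d==0).mean(), d[d>0].min(), d.max())
E
```

```text
pics
18.700000000000003
{'time_s': 0.0, 'joints': array([-1.39937286e+00,  3.13449640e-01,  1.49846705e+00, -3.19847603e-05,
        1.33101680e+00, -2.23381963e-01]), 'dq': array([-5.91609875e-05, -1.58060040e-03,  1.22239958e-04,  9.80926494e-04,
       -7.25845191e-05,  2.01377665e-04]), 'tau': array([-7.92557375e-05, -4.12270653e+01, -2.59744138e+01, -1.49511106e-04,
        4.14623937e-03,  1.40126204e-05]), 'eef_pos': array([ 201.87203581, -484.33952944,  230.72398791]), 'ee_rot': array([ 0.58801822,  0.39256197,  0.58868693, -0.39188949]), 'force': array([-0.39876154,  0.20884884,  0.56966989]), 'wrist_torque': array([ 0.03094342, -0.02016304, -0.00227431]), 'grip_width': 0.9985440547229234}
top {'intrinsics': [[427.311, 0.0, 321.974], [0.0, 427.311, 200.708], [0.0, 0.0, 1.0]], 'world_from_camera': [[0.017, 0.994, -0.105, 446.37], [-1.0, 0.015, -0.024, -14.951], [-0.023, 0.105, 0.994, 1246.551], [0.0, 0.0, 0.0, 1.0]]}
0.00397265625 540.8626 2166.0054
side {'intrinsics': [[361.125, 0.0, 317.339], [0.0, 361.125, 194.26], [0.0, 0.0, 1.0]], 'world_from_camera': [[-0.884, 0.295, -0.362, 278.744], [-0.467, -0.569, 0.677, 536.069], [-0.007, 0.768, 0.641, 548.842], [0.0, 0.0, 0.0, 1.0]]}
0.0037421875 403.9254 3449.9146
```

View pics/top0.png

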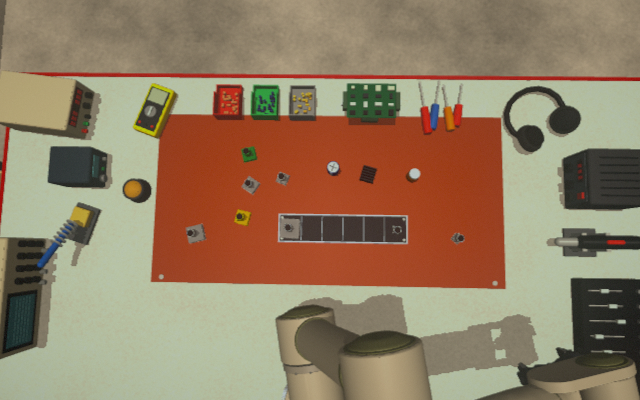

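View pics/side0.png

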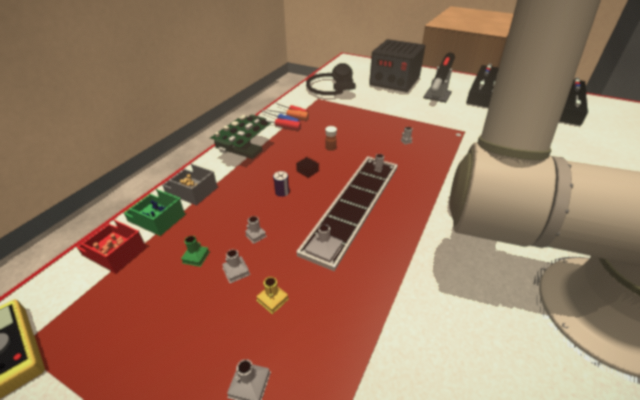

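```bash
python3 - <<'E'
import cv2,numpy as np
z=np.load("top0.npz");p=z['p'][:,:,::-1]
a=cv2.resize(p[140:255,170:300],None,fx=6,fy=5.2,interpolation=cv2.INTER_CUBIC)[:598]
a=cv2.resize(p[140:255,170:300],None,fx=5,fy=5,interpolation=cv2.INTER_CUBIC)
cv2.imwrite("pics/a.png",a)
b=cv2.resize(p[200:255,270:480],None,fx=3.8,fy=3.8,interpolation=cv2.INTER_CUBIC)
cv2.imwrite("pics/b.png",b)
E
```

```text
(no output)
```

View pics/a.png

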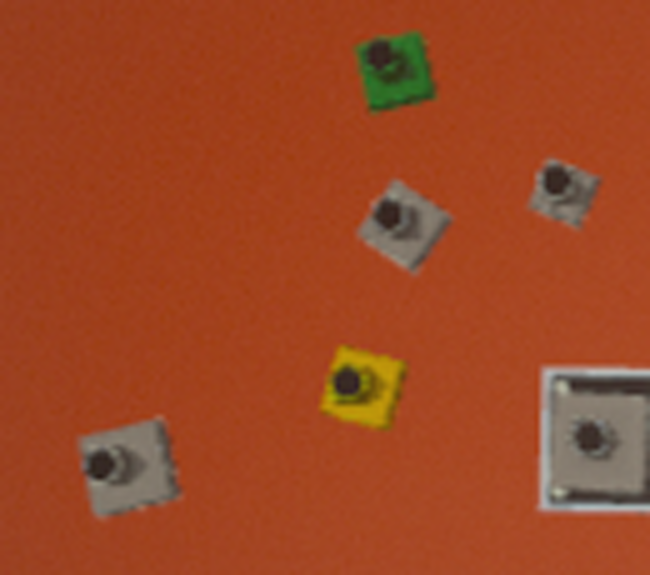

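View pics/b.png

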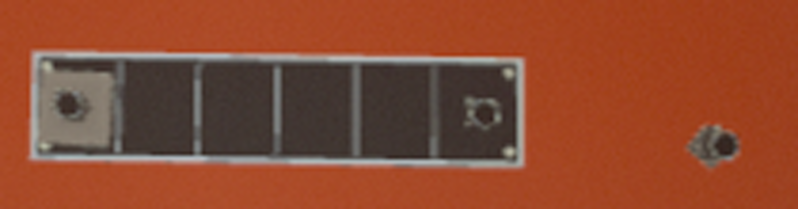

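```bash
cat > h.py <<'E'
import cv2,numpy as np
from rig import sense,capture,calibration,grasp_offset
from scipy.spatial.transform import Rotation as R
def ray(n,uv,z):
    c=calibration(n);K=np.array(c['intrinsics']);T=np.array(c['world_from_camera'])
    uv=np.atleast_2d(uv).astype(float)
    d=np.c_[(uv[:,0]-K[0,2])/K[0,0],-(uv[:,1]-K[1,2])/K[1,1],-np.ones(len(uv))]@T[:3,:3].T
    o=T[:3,3]; t=(z-o[2])/d[:,2]; return (o+d*t[:,None])[:,:2]
def pix(n,X):
    c=calibration(n);K=np.array(c['intrinsics']);T=np.array(c['world_from_camera'])
    q=(np.atleast_2d(X)-T[:3,3])@T[:3,:3]
    return np.c_[K[0,2]+K[0,0]*q[:,0]/-q[:,2],K[1,2]-K[1,1]*q[:,1]/-q[:,2]]
S=6
def up(p,x0,y0,x1,y1):
    a=cv2.resize(np.ascontiguousarray(p[y0:y1,x0:x1]),None,fx=S,fy=S,interpolation=cv2.INTER_CUBIC)
    return a
def unup(c,x0,y0): return (np.asarray(c,float)+.5)/S-.5+[x0,y0]
def rect(w):
    (c,s,a)=cv2.minAreaRect(w.astype(np.float32)); a=(a+45)%90-45
    return np.round(c,1),np.round(s,1),round(a,1)
def big(m):
    cs,_=cv2.findContours(m.astype(np.uint8),cv2.RETR_EXTERNAL,cv2.CHAIN_APPROX_NONE)
    return max(cs,key=cv2.contourArea)[:,0,:]
def rack(p,box=(268,205,418,255)):
    a=up(p,*box).astype(int); m=(a[:,:,0]-a[:,:,2])<60   # not orange
    return rect(ray("top",unup(big(m),box[0],box[1]),14))
def nozzle(p,u,v,h,r=13,zb=0):
    box=(u-r,v-r,u+r,v+r)
    a=up(p,*box).astype(int)
    m=(a[:,:,0]-a[:,:,2])<60
    q=rect(ray("top",unup(big(m),*box[:2]),14+zb))
    d=(a.max(2)<75)
    n,l,st,ce=cv2.connectedComponentsWithStats(d.astype(np.uint8))
    k=1+np.argmax(st[1:,4]) if n>1 else 0
    ax=ray("top",unup(ce[k],*box[:2]),h+zb)[0]
    return q,np.round(ax,1),st[k,4]/S/S
def tool():
    s=sense();w=s['ee_rot'];M=R.from_quat([w[1],w[2],w[3],w[0]]).as_matrix();return s,M
E
python3 - <<'E'
from h import *
p=np.load("top0.npz")['p']
print("rack",rack(p))
for n,u,v,h in((46,195,234,56),(38,251,185,52),(30,282,178,48),(22,458,239,44)): print(n,nozzle(p,u,v,h))
for n,u,v,h in((54,290,228,68),(14,398,230,50)): print(n,nozzle(p,u,v,h)[1:])
for n,u,v,h in(("flux",414,175,62),("cap",333,168,51),("heat",369,174,28),("green",249,153,52),("yel",242,217,52)): print(n,ray("top",(u,v),h))
s,M=tool(); print(np.round(M,3))
d=np.load("top0.npz")['d']
print(np.round(d[225:245:3,185:206:3]), )
E
```

```text
rack (array([497.5, -44.3]), array([ 83.7, 373.1]), 0.0)
46 ((array([476.1, 380.9]), array([48.2, 52.4]), 15.2), array([476.7, 383.3]), np.float64(22.13888888888889))
38 ((array([620.4, 225.6]), array([43.2, 39.5]), -32.6), array([621.2, 227.2]), np.float64(20.055555555555554))
30 ((array([641.4, 133. ]), array([35.4, 32.3]), -19.9), array([642.6, 132.8]), np.float64(20.22222222222222))
22 ((array([ 475.6, -374.5]), array([31.6, 31.6]), -39.1), array([ 475. , -372.7]), np.float64(22.11111111111111))
54 (array([524.8,  95.2]), np.float64(33.30555555555556))
14 (array([ 496.3, -187.9]), np.float64(390.9166666666667))
flux [[ 647.3232837  -241.63570623]]
cap [[666.21676377 -15.26366898]]
heat [[ 654.27787831 -119.16669593]]
green [[706.34850623 225.23670251]]
yel [[523.00071838 238.5488215 ]]
[[-0.     0.923  0.385]
 [ 0.001  0.385 -0.923]
 [-1.     0.    -0.001]]
[[1254. 1252. 1257. 1240. 1236. 1243. 1254.]
 [1238. 1233. 1231. 1231. 1236. 1239. 1256.]
 [1250. 1195. 1196. 1208. 1228. 1234. 1249.]
 [1253. 1200. 1195. 1205. 1232. 1229. 1243.]
 [   0. 1228. 1224. 1226. 1223. 1231. 1233.]
 [1247. 1232. 1233. 1234. 1234. 1247. 1253.]
 [1253. 1247. 1245. 1248. 1247. 1249. 1245.]]
```

```bash
python3 - <<'E'
from h import *
p=np.load("top0.npz")['p']
P=[]
for u,v in((195,234),(251,185),(282,178),(458,239)):
    P.append(cv2.resize(np.ascontiguousarray(p[v-13:v+13,u-13:u+13,::-1]),(390,290) and (300,300),interpolation=cv2.INTER_CUBIC))
cv2.imwrite("pics/c.png",np.vstack([np.hstack(P[:2]),np.hstack(P[2:])]))
# rack yaw by long edges
box=(268,205,418,255); a=up(p,*box).astype(int); m=(a[:,:,0]-a[:,:,2])<60
w=ray("top",unup(big(m),*box[:2]),14)
for ax,lo in((0,1),(0,-1),(1,1),(1,-1)):
    c=np.array([497.5,-44.3]); half=[41,186][ax]
    k=w[np.abs((w-c)[:,ax]*lo-half)<4]; k=k[np.abs((k-c)[:,1-ax])<[41,186][1-ax]-8]
    f=np.polyfit(k[:,1-ax],k[:,ax],1); print(ax,lo,round(np.degrees(np.arctan(f[0])),2),round(np.polyval(f,c[1-ax]),2),len(k))
E
```

```text
0 1 -0.06 538.77 740
0 -1 -0.01 456.35 745
1 1 0.51 141.57 137
1 -1 -0.21 -230.71 138
```

View pics/c.png

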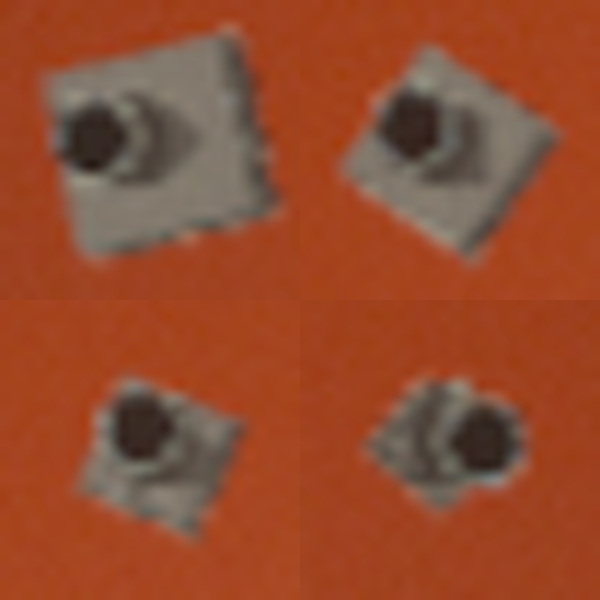

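```bash
cat > go.py <<'E'
# usage: go.py x y z jawdeg : prints rows units for move to target TCP, jaw angle (mod 180)
import sys
from h import *
x,y,z,j=map(float,sys.argv[1:5])
s,M=tool()
dl=M.T@(np.array([x,y,z])-s['eef_pos'])/300
cur=np.degrees(np.arctan2(M[1,2],M[0,2])); d=(j-cur+90)%180-90
t=R.from_euler('z',d,degrees=True).as_matrix()
# target orientation: x down, z at jaw
a=np.radians(cur+d); zt=np.array([np.cos(a),np.sin(a),0]); xt=np.array([0,0,-1.]); T=np.c_[xt,np.cross(zt,xt),zt]
rv=R.from_matrix(M.T@T).as_rotvec()/.5
print("t %.2f pos %s jaw %.1f F %s grip %.1f j6 %.2f"%(s['time_s'],np.round(s['eef_pos'],1),cur,np.round(s['force'],1),s['grip_width']*85.4,s['joints'][5]))
print("linear",np.round(dl,3),"rot",np.round(rv,3), "alt turn deg",round(d-180*np.sign(d),1))
E
python3 go.py 475 -372.7 8 -40
python3 -m jog '[{"linear":[0.2,0.3,0.002],"rotation":[-0.5,0,0],"grip":50},{"linear":[0.3,0.6,0.004],"rotation":[-0.9,0,0],"grip":50},{"linear":[0.4,0.983,0.007],"rotation":[-0.99,0,0],"grip":50},{"linear":[0.4,0.983,0.007],"rotation":[-0.99,0,0],"grip":50},{"linear":[0.4,0.983,0.007],"rotation":[-0.99,0,0],"grip":50},{"linear":[0.4,0.983,0.007],"rotation":[-0.99,0,0],"grip":50},{"linear":[0.4,0.983,0.007],"rotation":[-0.99,0,0],"grip":50},{"linear":[0.4,0.983,0.007],"rotation":[-0.99,0,0],"grip":50},{"linear":[0.4,0.983,0.007],"rotation":[-0.99,0,0],"grip":50},{"linear":[0.4,0.983,0.007],"rotation":[-0.99,0,0],"grip":50}]' 20
python3 go.py 475 -372.7 8 -40
```

```text
t 0.10 pos [ 201.9 -484.4  230.8] jaw -67.4 F [-0.4 -0.6  0. ] grip 85.3 j6 -0.22
linear [0.743 0.983 0.007] rot [-0.956 -0.002 -0.001] alt turn deg -152.6
time_s: 0.93
eef_pos: [475.5, -371.7, 109.8]
ee_rot: [0.666, 0.236, 0.668, -0.235]
force: [-1.0, -0.6, -0.2]
grip_width: 0.588
t 0.93 pos [ 475.5 -371.7  109.8] jaw -38.9 F [-1.  -0.6 -0.2] grip 50.2 j6 -0.18
linear [ 0.339 -0.004  0.002] rot [ 0.039 -0.006 -0.002] alt turn deg 178.9
```

```bash
python3 -m jog '[{"linear":[0.13,-0.004,0.002],"rotation":[0,0,0],"grip":50},{"linear":[0.25,-0.004,0.002],"rotation":[0,0,0],"grip":50},{"linear":[0.339,-0.004,0.002],"rotation":[0,0,0],"grip":50},{"linear":[0.339,-0.004,0.002],"rotation":[0,0,0],"grip":50},{"linear":[0.339,-0.004,0.002],"rotation":[0,0,0],"grip":30},{"linear":[0.339,-0.004,0.002],"rotation":[0,0,0],"grip":18},{"linear":[0.339,-0.004,0.002],"rotation":[0,0,0],"grip":18},{"linear":[0.339,-0.004,0.002],"rotation":[0,0,0],"grip":18},{"linear":[0.339,-0.004,0.002],"rotation":[0,0,0],"grip":18},{"linear":[0.339,-0.004,0.002],"rotation":[0,0,0],"grip":18}]' 30
python3 go.py 475 -372.7 8 -40
```

```text
time_s: 1.77
eef_pos: [475.7, -374.1, 10.6]
ee_rot: [0.667, 0.235, 0.666, -0.236]
force: [-1.7, -0.8, 7.7]
grip_width: 0.25
t 1.77 pos [ 475.7 -374.1   10.6] jaw -38.9 F [-1.7 -0.8  7.7] grip 21.3 j6 -0.18
linear [ 0.009  0.002 -0.005] rot [0.039 0.003 0.001] alt turn deg 178.9
```

```bash
python3 -m jog '[{"linear":[0,0,0],"rotation":[0,0,0],"grip":40},{"linear":[0,0,0],"rotation":[0,0,0],"grip":40},{"linear":[0,0,0],"rotation":[0,0,0],"grip":40},{"linear":[0,0,0],"rotation":[0.5,0,0],"grip":40},{"linear":[0,0,0],"rotation":[1,0,0],"grip":40},{"linear":[0,0,0],"rotation":[1,0,0],"grip":40},{"linear":[0,0,0],"rotation":[1,0,0],"grip":40},{"linear":[0,0,0],"rotation":[1,0,0],"grip":40}]'
for i in 1 2; do python3 -m jog '[{"linear":[0,0,0],"rotation":[1,0,0],"grip":40},{"linear":[0,0,0],"rotation":[1,0,0],"grip":40},{"linear":[0,0,0],"rotation":[1,0,0],"grip":40},{"linear":[0,0,0],"rotation":[1,0,0],"grip":40},{"linear":[0,0,0],"rotation":[1,0,0],"grip":40}]'; done
python3 go.py 475 -372.7 8 -128.9
```

```text
time_s: 2.43
eef_pos: [475.7, -374.0, 10.6]
ee_rot: [0.587, 0.394, 0.587, -0.394]
force: [-0.5, 0.5, 0.1]
grip_width: 0.469
time_s: 2.85
eef_pos: [475.7, -373.9, 10.6]
ee_rot: [-0.471, -0.527, -0.471, 0.527]
force: [0.4, -0.1, -0.3]
grip_width: 0.467
time_s: 3.27
eef_pos: [475.7, -373.8, 10.6]
ee_rot: [0.327, 0.627, 0.326, -0.627]
force: [-0.3, 0.6, 0.3]
grip_width: 0.466
t 3.27 pos [ 475.7 -373.8   10.6] jaw -125.0 F [-0.3  0.6  0.3] grip 39.8 j6 1.32
linear [ 0.009 -0.004 -0.002] rot [ 0.135  0.    -0.002] alt turn deg 176.1
```

```bash
python3 -m jog '[{"linear":[0,0,0],"rotation":[0.135,0,0],"grip":40},{"linear":[0,0,0],"rotation":[0.135,0,0],"grip":30},{"linear":[0,0,0],"rotation":[0.135,0,0],"grip":16},{"linear":[0,0,0],"rotation":[0.135,0,0],"grip":16},{"linear":[0,0,0],"rotation":[0.135,0,0],"grip":16},{"linear":[0,0,0],"rotation":[0.135,0,0],"grip":16},{"linear":[0,0,0],"rotation":[0.135,0,0],"grip":16},{"linear":[0,0,0],"rotation":[0.135,0,0],"grip":16}]' 50
python3 go.py 497.5 -134.5 26 -90
```

```text
time_s: 3.93
eef_pos: [475.8, -374.0, 10.8]
ee_rot: [0.306, 0.638, 0.305, -0.638]
force: [0.0, -0.1, 3.1]
grip_width: 0.242
t 3.93 pos [ 475.8 -374.    10.8] jaw -128.8 F [ 0.  -0.1  3.1] grip 20.7 j6 1.39
linear [-0.052 -0.444 -0.667] rot [-1.356e+00  1.000e-03 -3.000e-03] alt turn deg -141.2
```

```bash
python3 -m jog '[{"linear":[-0.1,0,0],"rotation":[0,0,0],"grip":16},{"linear":[-0.2,0,0],"rotation":[0,0,0],"grip":16},{"linear":[-0.3,-0.02,-0.05],"rotation":[-0.2,0,0],"grip":16},{"linear":[-0.3,-0.15,-0.2],"rotation":[-0.4,0,0],"grip":16},{"linear":[-0.3,-0.25,-0.4],"rotation":[-0.6,0,0],"grip":16},{"linear":[-0.3,-0.35,-0.5],"rotation":[-0.8,0,0],"grip":16},{"linear":[-0.3,-0.444,-0.667],"rotation":[-1,0,0],"grip":16},{"linear":[-0.3,-0.444,-0.667],"rotation":[-1,0,0],"grip":16},{"linear":[-0.3,-0.444,-0.667],"rotation":[-1,0,0],"grip":16},{"linear":[-0.3,-0.444,-0.667],"rotation":[-1,0,0],"grip":16},{"linear":[-0.3,-0.444,-0.667],"rotation":[-1,0,0],"grip":16}]'
python3 go.py 497.5 -134.5 24 -90
```

```text
time_s: 4.85
eef_pos: [497.4, -134.1, 100.5]
ee_rot: [-0.455, -0.542, -0.454, 0.542]
force: [-0.5, -0.6, -0.9]
grip_width: 0.237
t 4.85 pos [ 497.4 -134.1  100.5] jaw -100.1 F [-0.5 -0.6 -0.9] grip 20.3 j6 1.26
linear [0.255 0.    0.001] rot [-0.352  0.002 -0.002] alt turn deg -169.9
```

```bash
python3 -m jog '[{"linear":[0,0,0.001],"rotation":[-0.2,0,0],"grip":16},{"linear":[0.1,0,0.001],"rotation":[-0.352,0,0],"grip":16},{"linear":[0.2,0,0.001],"rotation":[-0.352,0,0],"grip":16},{"linear":[0.255,0,0.001],"rotation":[-0.352,0,0],"grip":16},{"linear":[0.255,0,0.001],"rotation":[-0.352,0,0],"grip":16},{"linear":[0.255,0,0.001],"rotation":[-0.352,0,0],"grip":16}]'
python3 - <<'E'
from h import *
for n in("side",):
    p,d=capture(n); cv2.imwrite("pics/s1.png",cv2.resize(p[130:290,270:430,::-1],(560,560),interpolation=cv2.INTER_CUBIC))
E
python3 go.py 497.5 -134.5 18.3 -90
```

```text
time_s: 5.35
eef_pos: [497.2, -135.5, 23.8]
ee_rot: [-0.5, -0.5, -0.5, 0.501]
force: [0.6, 0.1, 0.1]
grip_width: 0.239
t 5.40 pos [ 497.8 -135.6   24.8] jaw -90.0 F [ 0.5  0.4 -0.4] grip 20.7 j6 1.08
linear [ 0.022 -0.001 -0.004] rot [-0.002  0.004 -0.003] alt turn deg -180.0
```

View pics/s1.png

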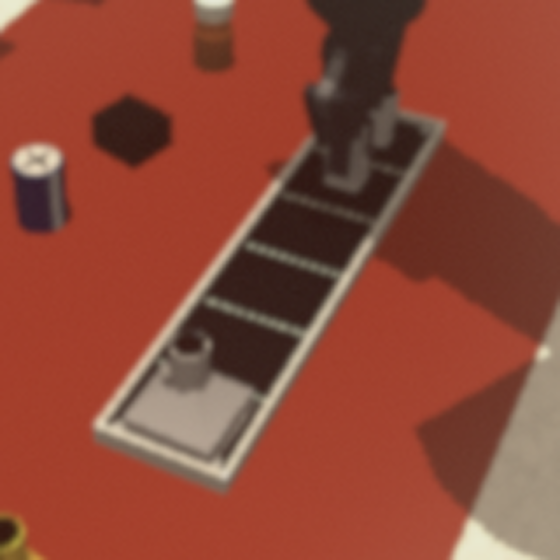

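```bash
python3 -m jog '[{"linear":[0.01,-0.001,-0.004],"rotation":[0,0,0],"grip":16},{"linear":[0.016,-0.001,-0.004],"rotation":[0,0,0],"grip":16},{"linear":[0.02,-0.001,-0.004],"rotation":[0,0,0],"grip":16},{"linear":[0.022,-0.001,-0.004],"rotation":[0,0,0],"grip":16},{"linear":[0.022,-0.001,-0.004],"rotation":[0,0,0],"grip":16}]'
python3 go.py 497.5 -134.5 18.8 -90
```

```text
time_s: 5.82
eef_pos: [497.8, -134.6, 18.8]
ee_rot: [0.501, 0.5, 0.499, -0.5]
force: [-1.8, -0.7, 3.7]
grip_width: 0.247
t 5.82 pos [ 497.8 -134.6   18.8] jaw -90.0 F [-1.8 -0.7  3.7] grip 21.1 j6 1.08
linear [-0.    -0.001 -0.   ] rot [-0.001  0.005 -0.005] alt turn deg -180.0
```

```bash
python3 -m jog '[{"linear":[0,0,0],"rotation":[0,0,0],"grip":24},{"linear":[0,0,0],"rotation":[0,0,0],"grip":36},{"linear":[0,0,0],"rotation":[0,0,0],"grip":36},{"linear":[-0.1,0,0],"rotation":[0,0,0],"grip":40},{"linear":[-0.2,0,0],"rotation":[0,0,0],"grip":50},{"linear":[-0.3,0,0],"rotation":[0,0,0],"grip":60},{"linear":[-0.3,0,0],"rotation":[0,0,0],"grip":60}]' 30
python3 go.py 642.3 133 110 -110
```

```text
time_s: 6.4
eef_pos: [499.9, -135.5, 114.0]
ee_rot: [0.504, 0.501, 0.496, -0.499]
force: [0.1, -0.0, 0.8]
grip_width: 0.706
t 6.40 pos [ 499.9 -135.5  114. ] jaw -90.0 F [ 0.1 -0.   0.8] grip 60.3 j6 1.08
linear [ 0.012  0.474 -0.895] rot [ 0.697  0.009 -0.023] alt turn deg 160.0
```

```bash
python3 -m jog '[{"linear":[0,0.06,-0.12],"rotation":[0.1,0.009,-0.023],"grip":60},{"linear":[0,0.12,-0.24],"rotation":[0.3,0.009,-0.023],"grip":60},{"linear":[0,0.18,-0.36],"rotation":[0.5,0.009,-0.023],"grip":60},{"linear":[0.01,0.3,-0.55],"rotation":[0.697,0.009,-0.023],"grip":60},{"linear":[0.012,0.474,-0.895],"rotation":[0.697,0.009,-0.023],"grip":60},{"linear":[0.012,0.474,-0.895],"rotation":[0.697,0.009,-0.023],"grip":60},{"linear":[0.012,0.474,-0.895],"rotation":[0.697,0.009,-0.023],"grip":60},{"linear":[0.012,0.474,-0.895],"rotation":[0.697,0.009,-0.023],"grip":60},{"linear":[0.012,0.474,-0.895],"rotation":[0.697,0.009,-0.023],"grip":60},{"linear":[0.012,0.474,-0.895],"rotation":[0.697,0.009,-0.023],"grip":60}]' 30
python3 go.py 642.3 133 4 -110
python3 - <<'E'
from h import *
p,d=capture("top"); np.savez("top1.npz",p=p,d=d)
cv2.imwrite("pics/t1.png",cv2.resize(p[130:270,220:430,::-1],None,fx=3.6,fy=3.6,interpolation=cv2.INTER_CUBIC))
E
```

```text
time_s: 7.23
eef_pos: [641.9, 133.5, 109.1]
ee_rot: [-0.406, -0.578, -0.406, 0.579]
force: [-0.1, -1.4, -0.4]
grip_width: 0.701
t 7.23 pos [641.9 133.5 109.1] jaw -109.9 F [-0.1 -1.4 -0.4] grip 59.8 j6 1.95
linear [0.35  0.002 0.001] rot [0.003 0.002 0.002] alt turn deg 179.9
```

View pics/t1.png

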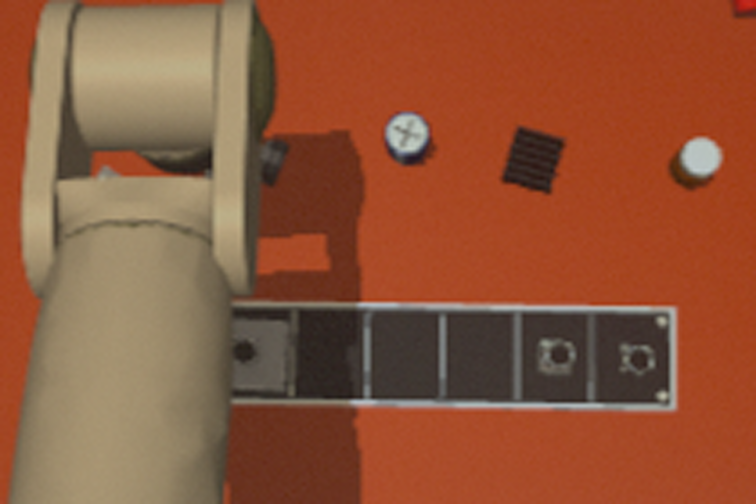

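```bash
python3 - <<'E'
from h import *
p=np.load("top1.npz")['p']
a=p[208:250,350:412,::-1].astype(float)*1.6
a=cv2.resize(np.clip(a,0,255).astype(np.uint8),None,fx=12,fy=12,interpolation=cv2.INTER_CUBIC)
# overlay predicted mouth outline & neck circle at the rack centre bay
from math import cos,sin,pi
def dr(P,col):
    q=pix("top",P); q=((q-[350,208]+.5)*12-.5).astype(np.int32); cv2.polylines(a,[q],True,col,1)
for cx,cy,s,h in((497.5,-134.5,11,52),(497.5,-194.5,7,50)):
    dr([[cx+i*s,cy+j*s,22] for i,j in((1,1),(1,-1),(-1,-1),(-1,1))],(0,255,0))
    dr([[cx+11*cos(t),cy+11*sin(t),h] for t in np.linspace(0,2*pi,30)],(0,255,255))
cv2.imwrite("pics/t1z.png",a)
E
```

```text
(no output)
```

View pics/t1z.png

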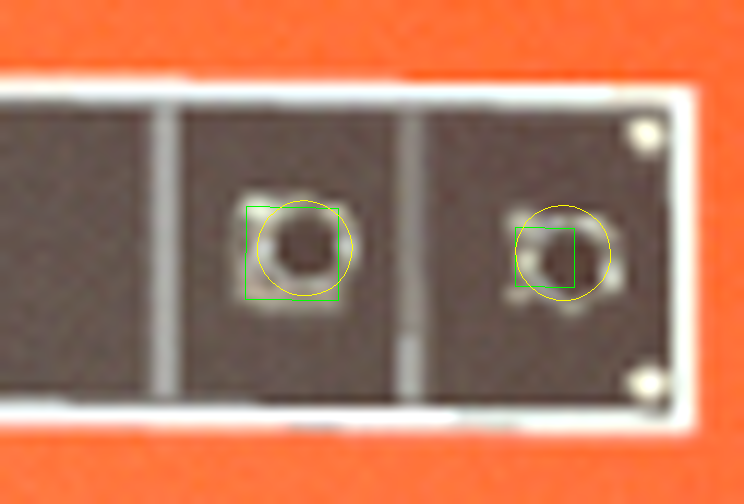

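```bash
python3 -m jog '[{"linear":[0.13,0.002,0.001],"rotation":[0,0,0],"grip":60},{"linear":[0.25,0.002,0.001],"rotation":[0,0,0],"grip":60},{"linear":[0.345,0.002,0.001],"rotation":[0,0,0],"grip":60},{"linear":[0.35,0.002,0.001],"rotation":[0,0,0],"grip":60},{"linear":[0.35,0.002,0.001],"rotation":[0,0,0],"grip":40},{"linear":[0.35,0.002,0.001],"rotation":[0,0,0],"grip":26},{"linear":[0.35,0.002,0.001],"rotation":[0,0,0],"grip":26},{"linear":[0.35,0.002,0.001],"rotation":[0,0,0],"grip":26},{"linear":[0.35,0.002,0.001],"rotation":[0,0,0],"grip":26},{"linear":[0.35,0.002,0.001],"rotation":[0,0,0],"grip":26}]' 30
python3 go.py 642.3 133 30 -20
```

```text
time_s: 8.12
eef_pos: [643.7, 131.6, 7.2]
ee_rot: [0.407, 0.58, 0.405, -0.578]
force: [0.0, -1.8, 7.4]
grip_width: 0.339
t 8.12 pos [643.7 131.6   7.2] jaw -110.0 F [ 0.  -1.8  7.4] grip 29.0 j6 1.94
linear [-0.076 -0.006 -0.003] rot [-3.141  0.005 -0.006] alt turn deg -90.0
```

```bash
python3 -m jog '[{"linear":[0,0,0],"rotation":[0,0,0],"grip":50},{"linear":[0,0,0],"rotation":[0,0,0],"grip":50},{"linear":[0,0,0],"rotation":[0,0,0],"grip":50},{"linear":[-0.06,0,0],"rotation":[-0.25,0,0],"grip":50},{"linear":[-0.063,0,0],"rotation":[-0.5,0,0],"grip":50},{"linear":[-0.063,0,0],"rotation":[-1,0,0],"grip":50},{"linear":[-0.063,0,0],"rotation":[-1,0,0],"grip":50},{"linear":[-0.063,0,0],"rotation":[-1,0,0],"grip":50}]'
for i in 1 2; do python3 -m jog '[{"linear":[0,0,0],"rotation":[-1,0,0],"grip":50},{"linear":[0,0,0],"rotation":[-1,0,0],"grip":50},{"linear":[0,0,0],"rotation":[-1,0,0],"grip":50},{"linear":[0,0,0],"rotation":[-1,0,0],"grip":50},{"linear":[0,0,0],"rotation":[-1,0,0],"grip":50}]'; done
python3 go.py 643.7 131.6 26 -20
```

```text
time_s: 8.78
eef_pos: [643.5, 131.7, 26.2]
ee_rot: [0.538, 0.46, 0.536, -0.459]
force: [-0.5, 0.1, 0.3]
grip_width: 0.583
time_s: 9.2
eef_pos: [643.4, 131.8, 26.1]
ee_rot: [0.636, 0.312, 0.633, -0.312]
force: [-0.4, -0.5, -0.4]
grip_width: 0.587
time_s: 9.62
eef_pos: [643.4, 131.8, 26.1]
ee_rot: [0.693, 0.146, 0.691, -0.146]
force: [1.5, 0.2, 0.6]
grip_width: 0.583
t 9.62 pos [643.4 131.8  26.1] jaw -23.8 F [1.5 0.2 0.6] grip 49.8 j6 0.44
linear [ 0.    -0.     0.001] rot [-0.134  0.006 -0.001] alt turn deg -176.2
```

```bash
python3 -m jog '[{"linear":[0,0,0.001],"rotation":[-0.134,0,0],"grip":50},{"linear":[0,0,0.001],"rotation":[-0.134,0,0],"grip":30},{"linear":[0,0,0.001],"rotation":[-0.134,0,0],"grip":16},{"linear":[0,0,0.001],"rotation":[-0.134,0,0],"grip":16},{"linear":[0,0,0.001],"rotation":[-0.134,0,0],"grip":16},{"linear":[0,0,0.001],"rotation":[-0.134,0,0],"grip":16},{"linear":[0,0,0.001],"rotation":[-0.134,0,0],"grip":16},{"linear":[0,0,0.001],"rotation":[-0.134,0,0],"grip":16}]' 50
python3 go.py 497.2 -74.5 110 0
```

```text
time_s: 10.28
eef_pos: [643.7, 131.7, 26.2]
ee_rot: [0.697, 0.123, 0.695, -0.123]
force: [0.6, -0.4, 1.7]
grip_width: 0.24
t 10.28 pos [643.7 131.7  26.2] jaw -20.0 F [ 0.6 -0.4  1.7] grip 20.5 j6 0.37
linear [-0.28  -0.813 -0.222] rot [-0.699  0.006  0.001] alt turn deg -160.0
```

```bash
python3 -m jog '[{"linear":[-0.13,0,0],"rotation":[0,0,0],"grip":16},{"linear":[-0.25,0,0],"rotation":[0,0,0],"grip":16},{"linear":[-0.28,-0.12,-0.03],"rotation":[-0.2,0,0],"grip":16},{"linear":[-0.28,-0.24,-0.06],"rotation":[-0.4,0,0],"grip":16},{"linear":[-0.28,-0.36,-0.1],"rotation":[-0.6,0.006,0],"grip":16},{"linear":[-0.28,-0.5,-0.14],"rotation":[-0.699,0.006,0],"grip":16},{"linear":[-0.28,-0.63,-0.17],"rotation":[-0.699,0.006,0],"grip":16},{"linear":[-0.28,-0.75,-0.2],"rotation":[-0.699,0.006,0],"grip":16},{"linear":[-0.28,-0.813,-0.222],"rotation":[-0.699,0.006,0],"grip":16},{"linear":[-0.28,-0.813,-0.222],"rotation":[-0.699,0.006,0],"grip":16},{"linear":[-0.28,-0.813,-0.222],"rotation":[-0.699,0.006,0],"grip":16}]'
python3 go.py 497.2 -74.5 40 0
```

```text
time_s: 11.2
eef_pos: [497.1, -75.2, 110.1]
ee_rot: [0.707, 0.001, 0.707, -0.001]
force: [0.3, 0.1, 0.1]
grip_width: 0.236
t 11.20 pos [497.1 -75.2 110.1] jaw -0.2 F [0.3 0.1 0.1] grip 20.2 j6 -0.38
linear [0.234 0.002 0.   ] rot [-0.005  0.001  0.001] alt turn deg -179.8
```

```bash
python3 -m jog '[{"linear":[0.1,0.002,0],"rotation":[-0.005,0,0],"grip":16},{"linear":[0.2,0.002,0],"rotation":[-0.005,0,0],"grip":16},{"linear":[0.234,0.002,0],"rotation":[-0.005,0,0],"grip":16},{"linear":[0.234,0.002,0],"rotation":[-0.005,0,0],"grip":16},{"linear":[0.234,0.002,0],"rotation":[-0.005,0,0],"grip":16}]'
python3 go.py 497.2 -74.5 34 0
```

```text
time_s: 11.62
eef_pos: [497.8, -74.1, 40.4]
ee_rot: [0.707, -0.0, 0.707, 0.0]
force: [-0.3, 0.3, 0.5]
grip_width: 0.24
t 11.62 pos [497.8 -74.1  40.4] jaw 0.0 F [-0.3  0.3  0.5] grip 20.5 j6 -0.38
linear [ 0.021 -0.001 -0.002] rot [0.001 0.001 0.   ] alt turn deg 180.0
```

```bash
python3 -m jog '[{"linear":[0.01,-0.001,-0.002],"rotation":[0,0,0],"grip":16},{"linear":[0.015,-0.001,-0.002],"rotation":[0,0,0],"grip":16},{"linear":[0.019,-0.001,-0.002],"rotation":[0,0,0],"grip":16},{"linear":[0.021,-0.001,-0.002],"rotation":[0,0,0],"grip":16},{"linear":[0.021,-0.001,-0.002],"rotation":[0,0,0],"grip":16}]'
python3 go.py 497.2 -74.5 34.2 0
```

```text
time_s: 12.03
eef_pos: [497.3, -74.5, 34.3]
ee_rot: [0.707, -0.0, 0.707, 0.0]
force: [0.7, -0.1, 0.5]
grip_width: 0.237
t 12.03 pos [497.3 -74.5  34.3] jaw 0.0 F [ 0.7 -0.1  0.5] grip 20.2 j6 -0.38
linear [ 0. -0. -0.] rot [0.001 0.002 0.001] alt turn deg 180.0
```

```bash
python3 -m jog '[{"linear":[0.002,0,0],"rotation":[0,0,0],"grip":16},{"linear":[0.004,0,0],"rotation":[0,0,0],"grip":16},{"linear":[0.004,0,0],"rotation":[0,0,0],"grip":16}]'
python3 go.py 497.2 -74.5 34.2 0
```

```text
time_s: 12.28
eef_pos: [497.4, -74.6, 34.1]
ee_rot: [0.708, -0.001, 0.707, 0.0]
force: [-5.0, 1.3, 10.4]
grip_width: 0.232
t 12.28 pos [497.4 -74.6  34.1] jaw 0.0 F [-5.   1.3 10.4] grip 19.9 j6 -0.38
linear [-0.     0.    -0.001] rot [0.002 0.003 0.001] alt turn deg 180.0
```

```bash
python3 -m jog '[{"linear":[0,0,0],"rotation":[0,0,0],"grip":26},{"linear":[0,0,0],"rotation":[0,0,0],"grip":36},{"linear":[0,0,0],"rotation":[0,0,0],"grip":42},{"linear":[-0.1,0,0],"rotation":[0,0,0],"grip":50},{"linear":[-0.2,0,0],"rotation":[0,0,0],"grip":66},{"linear":[-0.26,0,0],"rotation":[0,0,0],"grip":66},{"linear":[-0.26,0,0],"rotation":[0,0,0],"grip":66}]' 30
python3 go.py 620.8 226.8 110 57
```

```text
time_s: 12.87
eef_pos: [499.0, -75.1, 115.6]
ee_rot: [0.71, -0.001, 0.704, -0.001]
force: [-0.1, -0.8, -0.3]
grip_width: 0.77
t 12.87 pos [499.  -75.1 115.6] jaw 0.0 F [-0.1 -0.8 -0.3] grip 65.8 j6 -0.38
linear [0.019 1.006 0.407] rot [-1.988  0.011  0.013] alt turn deg -123.0
```

```bash
python3 -m jog '[{"linear":[0.01,0.12,0.05],"rotation":[-0.2,0,0],"grip":66},{"linear":[0.01,0.25,0.1],"rotation":[-0.4,0,0],"grip":66},{"linear":[0.01,0.38,0.15],"rotation":[-0.6,0,0],"grip":66},{"linear":[0.01,0.5,0.2],"rotation":[-0.8,0.011,0.013],"grip":66},{"linear":[0.01,0.63,0.25],"rotation":[-1,0.011,0.013],"grip":66},{"linear":[0.01,0.75,0.3],"rotation":[-1,0.011,0.013],"grip":66},{"linear":[0.01,0.88,0.36],"rotation":[-1,0.011,0.013],"grip":66},{"linear":[0.01,1,0.407],"rotation":[-1,0.011,0.013],"grip":66},{"linear":[0.01,1,0.407],"rotation":[-1,0.011,0.013],"grip":66},{"linear":[0.01,1,0.407],"rotation":[-1,0.011,0.013],"grip":66}]'
python3 go.py 620.8 226.8 4 57
```

```text
time_s: 13.7
eef_pos: [620.4, 226.5, 110.7]
ee_rot: [0.684, -0.176, 0.685, 0.177]
force: [0.0, -0.5, 0.0]
grip_width: 0.774
t 13.70 pos [620.4 226.5 110.7] jaw 28.9 F [ 0.  -0.5  0. ] grip 66.1 j6 -0.33
linear [ 0.356 -0.     0.002] rot [-0.983 -0.    -0.004] alt turn deg -151.9
```

```bash
python3 -m jog '[{"linear":[0,0,0.001],"rotation":[-0.25,0,0],"grip":66},{"linear":[0,0,0.001],"rotation":[-0.5,0,0],"grip":66},{"linear":[0,0,0.001],"rotation":[-0.75,0,0],"grip":66},{"linear":[0.08,0,0.001],"rotation":[-0.983,0,0],"grip":66},{"linear":[0.18,0,0.002],"rotation":[-0.983,0,0],"grip":66},{"linear":[0.28,0,0.002],"rotation":[-0.983,0,0],"grip":66},{"linear":[0.356,0,0.002],"rotation":[-0.983,0,0],"grip":66},{"linear":[0.358,0,0.002],"rotation":[-0.983,0,0],"grip":60},{"linear":[0.358,0,0.002],"rotation":[-0.983,0,0],"grip":44},{"linear":[0.358,0,0.002],"rotation":[-0.983,0,0],"grip":34},{"linear":[0.358,0,0.002],"rotation":[-0.983,0,0],"grip":34},{"linear":[0.358,0,0.002],"rotation":[-0.983,0,0],"grip":34},{"linear":[0.358,0,0.002],"rotation":[-0.983,0,0],"grip":34},{"linear":[0.358,0,0.002],"rotation":[-0.983,0,0],"grip":34}]' 30
python3 go.py 620.8 226.8 30 -33
```

```text
time_s: 14.87
eef_pos: [621.6, 226.9, 5.0]
ee_rot: [0.622, -0.337, 0.621, 0.338]
force: [-0.8, -2.2, 6.2]
grip_width: 0.433
t 14.87 pos [621.6 226.9   5. ] jaw 57.0 F [-0.8 -2.2  6.2] grip 37.0 j6 -0.82
linear [-0.083  0.002 -0.002] rot [-3.141e+00  2.000e-03  3.000e-03] alt turn deg -90.0
```

```bash
python3 -m jog '[{"linear":[0,0,0],"rotation":[0,0,0],"grip":60},{"linear":[0,0,0],"rotation":[0,0,0],"grip":60},{"linear":[0,0,0],"rotation":[0,0,0],"grip":60},{"linear":[-0.083,0,0],"rotation":[0.25,0,0],"grip":60},{"linear":[-0.083,0,0],"rotation":[0.5,0,0],"grip":60},{"linear":[-0.083,0,0],"rotation":[1,0,0],"grip":60},{"linear":[-0.083,0,0],"rotation":[1,0,0],"grip":60},{"linear":[-0.083,0,0],"rotation":[1,0,0],"grip":60}]'
for i in 1 2; do python3 -m jog '[{"linear":[0,0,0],"rotation":[1,0,0],"grip":56},{"linear":[0,0,0],"rotation":[1,0,0],"grip":56},{"linear":[0,0,0],"rotation":[1,0,0],"grip":56},{"linear":[0,0,0],"rotation":[1,0,0],"grip":56},{"linear":[0,0,0],"rotation":[1,0,0],"grip":56}]'; done
python3 go.py 621.4 226.9 30 -33
```

```text
time_s: 15.53
eef_pos: [621.5, 226.9, 29.8]
ee_rot: [0.686, -0.171, 0.685, 0.172]
force: [0.4, 0.7, 0.1]
grip_width: 0.701
time_s: 15.95
eef_pos: [621.4, 226.9, 29.6]
ee_rot: [0.707, 0.004, 0.707, -0.003]
force: [-0.0, -0.8, -0.3]
grip_width: 0.656
time_s: 16.37
eef_pos: [621.3, 226.9, 29.5]
ee_rot: [0.684, 0.178, 0.684, -0.177]
force: [0.0, -0.1, -0.3]
grip_width: 0.658
t 16.37 pos [621.3 226.9  29.5] jaw -29.1 F [ 0.  -0.1 -0.3] grip 56.2 j6 0.68
linear [-0.002  0.     0.   ] rot [ 0.135 -0.001 -0.003] alt turn deg 176.1
```

```bash
python3 -m jog '[{"linear":[-0.002,0,0],"rotation":[0.135,0,0],"grip":50},{"linear":[-0.002,0,0],"rotation":[0.135,0,0],"grip":30},{"linear":[-0.002,0,0],"rotation":[0.135,0,0],"grip":16},{"linear":[-0.002,0,0],"rotation":[0.135,0,0],"grip":16},{"linear":[-0.002,0,0],"rotation":[0.135,0,0],"grip":16},{"linear":[-0.002,0,0],"rotation":[0.135,0,0],"grip":16},{"linear":[-0.002,0,0],"rotation":[0.135,0,0],"grip":16},{"linear":[-0.002,0,0],"rotation":[0.135,0,0],"grip":16},{"linear":[-0.002,0,0],"rotation":[0.135,0,0],"grip":16}]' 50
python3 go.py 497.2 -14.5 120 0
```

```text
time_s: 17.12
eef_pos: [621.4, 226.9, 30.2]
ee_rot: [0.678, 0.201, 0.678, -0.2]
force: [0.3, 0.7, 1.0]
grip_width: 0.238
t 17.12 pos [621.4 226.9  30.2] jaw -33.0 F [0.3 0.7 1. ] grip 20.3 j6 0.75
linear [-0.301 -0.9    0.09 ] rot [-1.15   0.    -0.003] alt turn deg -147.0
```

```bash
python3 -m jog '[{"linear":[-0.13,0,0],"rotation":[0,0,0],"grip":16},{"linear":[-0.25,0,0],"rotation":[0,0,0],"grip":16},{"linear":[-0.3,-0.1,0.01],"rotation":[-0.2,0,0],"grip":16},{"linear":[-0.3,-0.22,0.02],"rotation":[-0.4,0,0],"grip":16},{"linear":[-0.3,-0.34,0.03],"rotation":[-0.6,0,0],"grip":16},{"linear":[-0.3,-0.46,0.045],"rotation":[-0.8,0,0],"grip":16},{"linear":[-0.3,-0.58,0.06],"rotation":[-1,0,0],"grip":16},{"linear":[-0.3,-0.7,0.07],"rotation":[-1,0,0],"grip":16},{"linear":[-0.3,-0.8,0.08],"rotation":[-1,0,0],"grip":16},{"linear":[-0.3,-0.9,0.09],"rotation":[-1,0,0],"grip":16},{"linear":[-0.3,-0.9,0.09],"rotation":[-1,0,0],"grip":16},{"linear":[-0.3,-0.9,0.09],"rotation":[-1,0,0],"grip":16}]'
python3 go.py 497.2 -14.5 44 0
```

```text
time_s: 18.12
eef_pos: [496.8, -15.4, 119.9]
ee_rot: [0.707, 0.028, 0.706, -0.027]
force: [-0.0, 0.0, -0.4]
grip_width: 0.24
t 18.12 pos [496.8 -15.4 119.9] jaw -4.4 F [-0.   0.  -0.4] grip 20.5 j6 -0.19
linear [0.253 0.003 0.001] rot [-0.155  0.001 -0.003] alt turn deg -175.6
```

```bash
python3 -m jog '[{"linear":[0.1,0.003,0.001],"rotation":[-0.155,0,0],"grip":16},{"linear":[0.2,0.003,0.001],"rotation":[-0.155,0,0],"grip":16},{"linear":[0.253,0.003,0.001],"rotation":[-0.155,0,0],"grip":16},{"linear":[0.253,0.003,0.001],"rotation":[-0.155,0,0],"grip":16},{"linear":[0.253,0.003,0.001],"rotation":[-0.155,0,0],"grip":16},{"linear":[0.253,0.003,0.001],"rotation":[-0.155,0,0],"grip":16}]'
python3 go.py 497.2 -14.5 37.6 0
```

```text
time_s: 18.62
eef_pos: [498.1, -14.1, 45.1]
ee_rot: [0.708, 0.0, 0.706, 0.001]
force: [-0.4, 0.6, -0.6]
grip_width: 0.237
t 18.62 pos [498.1 -14.1  45.1] jaw 0.0 F [-0.4  0.6 -0.6] grip 20.2 j6 -0.27
linear [ 0.025 -0.001 -0.003] rot [ 0.002  0.005 -0.002] alt turn deg 180.0
```

```bash
python3 -m jog '[{"linear":[0.012,-0.001,-0.003],"rotation":[0,0.005,-0.002],"grip":16},{"linear":[0.018,-0.001,-0.003],"rotation":[0,0.005,-0.002],"grip":16},{"linear":[0.022,-0.001,-0.003],"rotation":[0,0.005,-0.002],"grip":16},{"linear":[0.024,-0.001,-0.003],"rotation":[0,0.005,-0.002],"grip":16},{"linear":[0.025,-0.001,-0.003],"rotation":[0,0.005,-0.002],"grip":16},{"linear":[0.026,-0.001,-0.003],"rotation":[0,0.005,-0.002],"grip":16}]'
python3 go.py 497.2 -14.5 37.6 0
```

```text
time_s: 19.12
eef_pos: [497.4, -14.4, 38.0]
ee_rot: [0.707, -0.0, 0.707, 0.0]
force: [-4.8, 0.2, 12.5]
grip_width: 0.242
t 19.12 pos [497.4 -14.4  38. ] jaw 0.1 F [-4.8  0.2 12.5] grip 20.6 j6 -0.27
linear [ 0.001 -0.    -0.001] rot [0.002 0.001 0.   ] alt turn deg 179.9
```

```bash
python3 -m jog '[{"linear":[0,0,0],"rotation":[0,0,0],"grip":26},{"linear":[0,0,0],"rotation":[0,0,0],"grip":36},{"linear":[0,0,0],"rotation":[0,0,0],"grip":42},{"linear":[-0.1,0,0],"rotation":[0,0,0],"grip":50},{"linear":[-0.2,0,0],"rotation":[0,0,0],"grip":66},{"linear":[-0.28,0,0],"rotation":[0,0,0],"grip":76},{"linear":[-0.28,0,0],"rotation":[0,0,0],"grip":76}]' 30
python3 go.py 476.5 382.3 120 -75
```

```text
time_s: 19.7
eef_pos: [499.4, -14.9, 126.3]
ee_rot: [0.71, -0.001, 0.704, -0.0]
force: [0.3, -0.2, 0.8]
grip_width: 0.892
t 19.70 pos [499.4 -14.9 126.3] jaw 0.1 F [ 0.3 -0.2  0.8] grip 76.2 j6 -0.27
linear [ 0.018  1.324 -0.075] rot [ 2.62   0.016 -0.007] alt turn deg 104.9
```

```bash
python3 -m jog '[{"linear":[0,0.12,-0.01],"rotation":[0.2,0.01,0],"grip":76},{"linear":[0,0.25,-0.02],"rotation":[0.4,0.01,0],"grip":76},{"linear":[0,0.38,-0.03],"rotation":[0.6,0.016,0],"grip":76},{"linear":[0,0.5,-0.04],"rotation":[0.8,0.016,0],"grip":76},{"linear":[0,0.63,-0.05],"rotation":[1,0.016,-0.007],"grip":76},{"linear":[0.01,0.75,-0.06],"rotation":[1,0.016,-0.007],"grip":76},{"linear":[0.01,0.88,-0.07],"rotation":[1,0.016,-0.007],"grip":76},{"linear":[0.01,1,-0.075],"rotation":[1,0.016,-0.007],"grip":76},{"linear":[0.01,1,-0.075],"rotation":[1,0.016,-0.007],"grip":76}]'
python3 go.py 476.5 382.3 110 -75
```

```text
time_s: 20.45
eef_pos: [475.3, 290.0, 121.8]
ee_rot: [0.686, 0.172, 0.686, -0.174]
force: [0.5, 0.3, -0.5]
grip_width: 0.894
t 20.45 pos [475.3 290.  121.8] jaw -28.3 F [ 0.5  0.3 -0.5] grip 76.4 j6 0.83
linear [ 0.038  0.273 -0.142] rot [1.63  0.003 0.004] alt turn deg 133.3
```

```bash
python3 -m jog '[{"linear":[0.01,0.1,-0.05],"rotation":[0.25,0,0],"grip":76},{"linear":[0.02,0.2,-0.1],"rotation":[0.5,0,0],"grip":76},{"linear":[0.038,0.273,-0.142],"rotation":[0.75,0,0],"grip":76},{"linear":[0.038,0.273,-0.142],"rotation":[1,0,0],"grip":76},{"linear":[0.038,0.273,-0.142],"rotation":[1,0,0],"grip":76}]'
python3 go.py 476.5 382.3 4 -75
```

```text
time_s: 20.87
eef_pos: [476.0, 383.0, 108.8]
ee_rot: [0.621, 0.337, 0.621, -0.339]
force: [-0.1, -0.4, -0.4]
grip_width: 0.894
t 20.87 pos [476.  383.  108.8] jaw -57.1 F [-0.1 -0.4 -0.4] grip 76.3 j6 1.48
linear [0.349 0.001 0.002] rot [0.625 0.004 0.007] alt turn deg 162.1
```

```bash
python3 -m jog '[{"linear":[0,0.001,0.002],"rotation":[0.25,0,0],"grip":76},{"linear":[0,0.001,0.002],"rotation":[0.5,0,0],"grip":76},{"linear":[0.1,0.001,0.002],"rotation":[0.625,0.004,0.007],"grip":76},{"linear":[0.2,0.001,0.002],"rotation":[0.625,0.004,0.007],"grip":76},{"linear":[0.3,0.001,0.002],"rotation":[0.625,0.004,0.007],"grip":76},{"linear":[0.349,0.001,0.002],"rotation":[0.625,0.004,0.007],"grip":76},{"linear":[0.352,0.001,0.002],"rotation":[0.625,0.004,0.007],"grip":66},{"linear":[0.352,0.001,0.002],"rotation":[0.625,0.004,0.007],"grip":54},{"linear":[0.352,0.001,0.002],"rotation":[0.625,0.004,0.007],"grip":42},{"linear":[0.352,0.001,0.002],"rotation":[0.625,0.004,0.007],"grip":42},{"linear":[0.352,0.001,0.002],"rotation":[0.625,0.004,0.007],"grip":42},{"linear":[0.352,0.001,0.002],"rotation":[0.625,0.004,0.007],"grip":42},{"linear":[0.352,0.001,0.002],"rotation":[0.625,0.004,0.007],"grip":42}]' 30
python3 go.py 476.5 382.3 34 15
```

```text
time_s: 21.95
eef_pos: [477.1, 382.5, 4.6]
ee_rot: [0.562, 0.431, 0.561, -0.43]
force: [-0.6, -1.4, 7.5]
grip_width: 0.529
t 21.95 pos [477.1 382.5   4.6] jaw -75.0 F [-0.6 -1.4  7.5] grip 45.2 j6 1.79
linear [-0.098 -0.002  0.   ] rot [-3.141e+00  3.000e-03 -4.000e-03] alt turn deg -90.0
```

```bash
python3 -m jog '[{"linear":[0,0,0],"rotation":[0,0,0],"grip":64},{"linear":[0,0,0],"rotation":[0,0,0],"grip":64},{"linear":[0,0,0],"rotation":[0,0,0],"grip":64},{"linear":[-0.098,0,0],"rotation":[0,0,0],"grip":64},{"linear":[-0.098,0,0],"rotation":[-0.25,0,0],"grip":64},{"linear":[-0.098,0,0],"rotation":[-0.5,0,0],"grip":64},{"linear":[-0.098,0,0],"rotation":[-1,0,0],"grip":60},{"linear":[-0.098,0,0],"rotation":[-1,0,0],"grip":60},{"linear":[-0.098,0,0],"rotation":[-1,0,0],"grip":60}]'
for i in 1 2; do python3 -m jog '[{"linear":[0,0,0],"rotation":[-1,0,0],"grip":56},{"linear":[0,0,0],"rotation":[-1,0,0],"grip":56},{"linear":[0,0,0],"rotation":[-1,0,0],"grip":56},{"linear":[0,0,0],"rotation":[-1,0,0],"grip":56},{"linear":[0,0,0],"rotation":[-1,0,0],"grip":56}]'; done
python3 go.py 477.1 382.5 34 15
```

```text
time_s: 22.7
eef_pos: [476.9, 382.5, 33.9]
ee_rot: [0.651, 0.277, 0.65, -0.276]
force: [-0.5, 0.1, -0.3]
grip_width: 0.7
time_s: 23.12
eef_pos: [476.8, 382.5, 33.8]
ee_rot: [0.7, 0.107, 0.698, -0.107]
force: [-0.3, 0.4, -0.7]
grip_width: 0.658
time_s: 23.53
eef_pos: [476.7, 382.5, 33.7]
ee_rot: [0.704, -0.069, 0.703, 0.069]
force: [0.7, 0.2, 0.1]
grip_width: 0.652
t 23.53 pos [476.7 382.5  33.7] jaw 11.2 F [0.7 0.2 0.1] grip 55.6 j6 0.29
linear [-0.001 -0.     0.001] rot [-0.133  0.003 -0.   ] alt turn deg -176.2
```

```bash
python3 -m jog '[{"linear":[-0.001,0,0],"rotation":[-0.133,0.003,0],"grip":50},{"linear":[-0.001,0,0],"rotation":[-0.133,0.003,0],"grip":30},{"linear":[-0.001,0,0],"rotation":[-0.133,0.003,0],"grip":16},{"linear":[-0.001,0,0],"rotation":[-0.133,0.003,0],"grip":16},{"linear":[-0.001,0,0],"rotation":[-0.133,0.003,0],"grip":16},{"linear":[-0.001,0,0],"rotation":[-0.133,0.003,0],"grip":16},{"linear":[-0.001,0,0],"rotation":[-0.133,0.003,0],"grip":16},{"linear":[-0.001,0,0],"rotation":[-0.133,0.003,0],"grip":16},{"linear":[-0.001,0,0],"rotation":[-0.133,0.003,0],"grip":16}]' 60
python3 go.py 497.2 45.5 130 0
```

```text
time_s: 24.28
eef_pos: [476.8, 382.6, 34.1]
ee_rot: [0.701, -0.092, 0.701, 0.092]
force: [0.9, 1.2, 2.0]
grip_width: 0.237
t 24.28 pos [476.8 382.6  34.1] jaw 15.0 F [0.9 1.2 2. ] grip 20.3 j6 0.22
linear [-0.32  -1.103 -0.224] rot [ 0.522  0.001 -0.001] alt turn deg 165.0
```

```bash
python3 -m jog '[{"linear":[-0.13,0,0],"rotation":[0,0,0],"grip":16},{"linear":[-0.25,0,0],"rotation":[0,0,0],"grip":16},{"linear":[-0.32,-0.1,-0.02],"rotation":[0.1,0,0],"grip":16},{"linear":[-0.32,-0.22,-0.04],"rotation":[0.2,0,0],"grip":16},{"linear":[-0.32,-0.34,-0.07],"rotation":[0.3,0,0],"grip":16},{"linear":[-0.32,-0.46,-0.1],"rotation":[0.4,0,0],"grip":16},{"linear":[-0.32,-0.58,-0.13],"rotation":[0.522,0,0],"grip":16},{"linear":[-0.32,-0.7,-0.16],"rotation":[0.522,0,0],"grip":16},{"linear":[-0.32,-0.8,-0.19],"rotation":[0.522,0,0],"grip":16},{"linear":[-0.32,-0.9,-0.21],"rotation":[0.522,0,0],"grip":16},{"linear":[-0.32,-0.99,-0.22],"rotation":[0.522,0,0],"grip":16},{"linear":[-0.32,-0.99,-0.22],"rotation":[0.522,0,0],"grip":16}]'
python3 go.py 497.2 45.5 130 0
```

```text
time_s: 25.28
eef_pos: [490.1, 74.8, 129.9]
ee_rot: [0.707, 0.001, 0.707, -0.002]
force: [-0.4, 0.2, -0.8]
grip_width: 0.23
t 25.28 pos [490.1  74.8 129.9] jaw -0.2 F [-0.4  0.2 -0.8] grip 19.7 j6 -0.08
linear [-0.    -0.097  0.024] rot [-0.008  0.001  0.001] alt turn deg -179.8
```

```bash
python3 -m jog '[{"linear":[0,-0.05,0.012],"rotation":[-0.008,0,0],"grip":16},{"linear":[0,-0.097,0.024],"rotation":[-0.008,0,0],"grip":16},{"linear":[0,-0.097,0.024],"rotation":[-0.008,0,0],"grip":16},{"linear":[0.1,-0.097,0.024],"rotation":[-0.008,0,0],"grip":16},{"linear":[0.2,-0.097,0.024],"rotation":[-0.008,0,0],"grip":16},{"linear":[0.265,-0.097,0.024],"rotation":[-0.008,0,0],"grip":16},{"linear":[0.265,-0.097,0.024],"rotation":[-0.008,0,0],"grip":16},{"linear":[0.265,-0.097,0.024],"rotation":[-0.008,0,0],"grip":16}]'
python3 go.py 497.2 45.5 41.5 0
```

```text
time_s: 25.95
eef_pos: [496.7, 46.3, 50.2]
ee_rot: [0.707, -0.0, 0.708, -0.0]
force: [0.5, -0.9, -0.2]
grip_width: 0.233
t 25.95 pos [496.7  46.3  50.2] jaw 0.0 F [ 0.5 -0.9 -0.2] grip 19.9 j6 -0.14
linear [ 0.029 -0.003  0.002] rot [ 0.    -0.003  0.   ] alt turn deg 180.0
```

```bash
python3 -m jog '[{"linear":[0.014,-0.003,0.002],"rotation":[0,-0.003,0],"grip":16},{"linear":[0.021,-0.003,0.002],"rotation":[0,-0.003,0],"grip":16},{"linear":[0.025,-0.003,0.002],"rotation":[0,-0.003,0],"grip":16},{"linear":[0.027,-0.003,0.002],"rotation":[0,-0.003,0],"grip":16},{"linear":[0.029,-0.003,0.002],"rotation":[0,-0.003,0],"grip":16},{"linear":[0.03,-0.003,0.002],"rotation":[0,-0.003,0],"grip":16}]'
python3 go.py 497.2 45.5 41.5 0
```

```text
time_s: 26.45
eef_pos: [497.7, 45.3, 42.0]
ee_rot: [0.707, -0.0, 0.707, -0.0]
force: [-2.2, 0.1, 9.3]
grip_width: 0.232
t 26.45 pos [497.7  45.3  42. ] jaw 0.0 F [-2.2  0.1  9.3] grip 19.8 j6 -0.14
linear [ 0.002  0.001 -0.002] rot [0.    0.002 0.001] alt turn deg 180.0
```

Down and in contact. Release, lift, and retreat to the left for a check.

```bash
python3 -m jog '[{"linear":[0,0,0],"rotation":[0,0,0],"grip":26},{"linear":[0,0,0],"rotation":[0,0,0],"grip":36},{"linear":[0,0,0],"rotation":[0,0,0],"grip":42},{"linear":[0,0,0],"rotation":[0,0,0],"grip":42},{"linear":[-0.1,0,0],"rotation":[0,0,0],"grip":42},{"linear":[-0.2,0,0],"rotation":[0,0,0],"grip":42},{"linear":[-0.35,0,0],"rotation":[0,0,0],"grip":42},{"linear":[-0.45,0.1,0],"rotation":[0,0,0],"grip":42},{"linear":[-0.45,0.3,-0.1],"rotation":[0,0,0],"grip":42},{"linear":[-0.45,0.5,-0.2],"rotation":[0,0,0],"grip":42},{"linear":[-0.45,0.7,-0.4],"rotation":[0,0,0],"grip":42},{"linear":[-0.45,0.9,-0.6],"rotation":[0,0,0],"grip":42},{"linear":[-0.45,1,-0.6],"rotation":[0,0,0],"grip":42},{"linear":[-0.45,1,-0.6],"rotation":[0,0,0],"grip":42},{"linear":[-0.45,1,-0.6],"rotation":[0,0,0],"grip":42},{"linear":[-0.45,1,-0.6],"rotation":[0,0,0],"grip":42}]'
cat > look.py <<'E'
from h import *
from math import cos,sin,pi
p,d=capture("top"); np.savez("top2.npz",p=p,d=d)
x0,y0,k=272,205,5.5
a=p[y0:250,x0:415,::-1].astype(float)*1.3
a=cv2.resize(np.clip(a,0,255).astype(np.uint8),None,fx=k,fy=k,interpolation=cv2.INTER_CUBIC); b=a.copy()
def dr(P,col):
    q=pix("top",P); q=((q-[x0,y0]+.5)*k-.5).astype(np.int32); cv2.polylines(b,[q],True,col,1)
for i,s in enumerate((14,22,30,38,46,54)):
    cx,cy=497.5,-194.5+60*i; h=8+14+26+(s-14)*.5+2; s/=2
    dr([[cx+i*s,cy+j*s,22] for i,j in((1,1),(1,-1),(-1,-1),(-1,1))],(0,255,0))
    dr([[cx+11*cos(t),cy+11*sin(t),h] for t in np.linspace(0,2*pi,30)],(0,255,255))
cv2.imwrite("pics/t2.png",np.vstack([a,b]))
cv2.imwrite("pics/t2f.png",p[:,:,::-1])
E
python3 look.py
```

```text
time_s: 27.78
eef_pos: [315.7, 347.1, 176.9]
ee_rot: [0.708, -0.0, 0.707, 0.0]
force: [0.5, 0.1, 0.1]
grip_width: 0.494
```

View pics/t2.png

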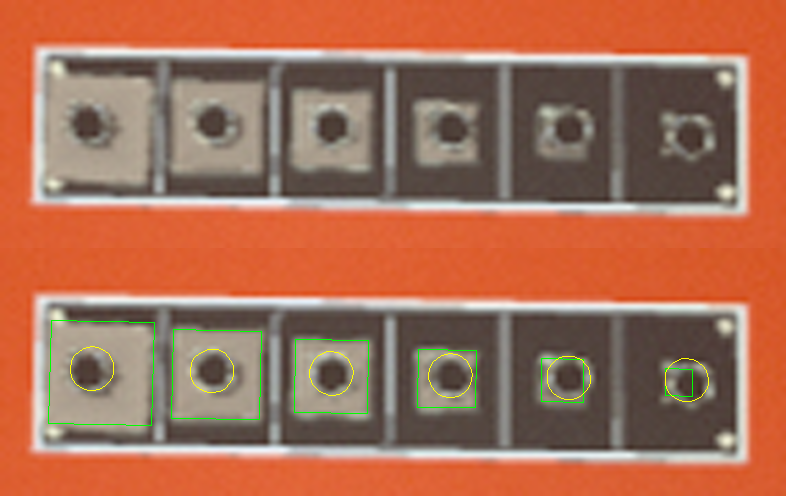

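View pics/t2f.png

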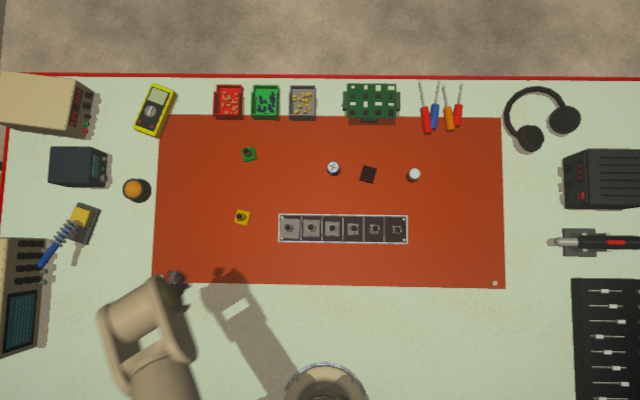

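```bash
python3 - <<'E'
from h import *
p=np.load("top2.npz")['p']
print(rack(p))
for s,cy in((54,105.5),(46,45.5),(38,-14.5),(30,-74.5)):
    u,v=pix("top",[[497.5,cy,22]])[0].round().astype(int); r=int(s/2/2.9+2.5); box=(u-r,v-r,u+r+1,v+r+1)
    a=up(p,*box).astype(int); m=(a.min(2)>80).astype(np.uint8)
    if s==54: m[:, :]=m
    m=cv2.morphologyEx(m,cv2.MORPH_OPEN,np.ones((19,19)));c=big(m); print(s,cy,rect(ray("top",unup(c,*box[:2]),22)))
E
python3 go.py 315 347 177 0
```

```text
(array([497.5, -44.4]), array([ 83.7, 373.1]), 0.1)
54 105.5 (array([498.5, 105.7]), array([65.5, 66.2]), 1.0)
46 45.5 (array([498. ,  45.6]), array([49.2, 47.9]), 1.0)
38 -14.5 (array([496.8, -14. ]), array([40.8, 41.4]), -1.0)
30 -74.5 (array([488.4, -73.6]), array([16.6, 30. ]), 0.9)
t 27.83 pos [312.7 350.6 176.9] jaw 0.2 F [-4.6  1.1 -1.1] grip 41.9 j6 0.59
linear [-0.    -0.012  0.008] rot [ 0.008 -0.    -0.003] alt turn deg 179.8
```

```bash
python3 -c "
from rig import *
print(finish_job())"
```

```text
the job is handed in; nothing more can be done
None
```

The four loose nozzles are in the empty bays and the job is handed in, at about 28 s. From the smallest at the −y end, the row now runs 14, 22, 30, 38, 46, 54.

I squeezed each nozzle's mouth between the jaws to square it up. A second grip at 90° (on the neck for 30, 38 and 46) centred it the other way, and I lowered each one until I felt contact before letting go. The wrist force readings, taken at the end of each move, never passed about 13 N.

- **Position:** in the last top picture, 38 and 46 measure within about 1 mm of their bay centres. For 22 and 30 I compared the picture with a drawn outline, and they match to about 1 mm.
- **Squareness:** 38 and 46 measure within about 1° of the rack. For 22 and 30 I relied on the outline.
- **Failed check:** the numeric fit on nozzle 30 gave a false rectangle because its neck cut the mask, so I threw it out. The fit on 54 was also oversized.
- **Untouched things:** the jar, capacitor, heat sink, both look-alikes and the two end nozzles look unmoved in the pictures.

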